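# Set the flip tags of the stock bins

### The job

Set the flip tags on the stock tray to match the bins behind them: with a fingertip, gently push over the hinged leaf of each tag that reads wrong, so that the tags of the full bins show green and the tags of the empty bins show red. Leave a tag that is already right as it is, and do not move the bins or the things standing around them.

Things in the scene. Friction and masses are not known exactly. Their poses are not given: they have to be found in the camera images.
- tag_a: Flip tag fixed on the tray in front of one bin (which one varies; all four are alike): dark sheet-metal holder 76 mm wide with one hinged leaf. Origin: centre of its underside, on the tray top, 8 mm above the bench. Its x points away from the robot to its own bin, centre 166 mm along it; y runs along the row; z up. The hinge pin lies along y, 30 mm above the origin.
- leaf_a (a joint): Leaf angle of tag_a, rad: 0 = leaf leans to -x (to the robot), the whole tag seen from above is red; 0.96 = upright; 1.92 = leans to +x (to the bin), all green. Stops at 0 and 1.92, in both resting 35 degrees above level. A push of about 1 N on the free edge towards the other side, level or rising, tips it up; past upright it falls over by itself and stays.
- leaf_a_edge (a point): Middle of the 6 mm bead on the free edge of tag_a's leaf, 53 mm from the hinge; moves with the leaf, which is 70 mm wide (y), 56 mm long, 3 mm thick, 20 g, slippery plastic. At rest the edge is 46 mm out from the hinge line, 32 mm above it. The holder's wings under it end 30 mm out and 15 mm above the hinge line, so the leaf's outer part stands free.
- tag_b: Flip tag fixed on the tray in front of one bin (which one varies; all four are alike): dark sheet-metal holder 76 mm wide with one hinged leaf. Origin: centre of its underside, on the tray top, 8 mm above the bench. Its x points away from the robot to its own bin, centre 166 mm along it; y runs along the row; z up. The hinge pin lies along y, 30 mm above the origin.
- leaf_b (a joint): Leaf angle of tag_b, rad: 0 = leaf leans to -x (to the robot), the whole tag seen from above is red; 0.96 = upright; 1.92 = leans to +x (to the bin), all green. Stops at 0 and 1.92, in both resting 35 degrees above level. A push of about 1 N on the free edge towards the other side, level or rising, tips it up; past upright it falls over by itself and stays.
- leaf_b_edge (a point): Middle of the 6 mm bead on the free edge of tag_b's leaf, 53 mm from the hinge; moves with the leaf, which is 70 mm wide (y), 56 mm long, 3 mm thick, 20 g, slippery plastic. At rest the edge is 46 mm out from the hinge line, 32 mm above it. The holder's wings under it end 30 mm out and 15 mm above the hinge line, so the leaf's outer part stands free.
- tag_c: Flip tag fixed on the tray in front of one bin (which one varies; all four are alike): dark sheet-metal holder 76 mm wide with one hinged leaf. Origin: centre of its underside, on the tray top, 8 mm above the bench. Its x points away from the robot to its own bin, centre 166 mm along it; y runs along the row; z up. The hinge pin lies along y, 30 mm above the origin.
- leaf_c (a joint): Leaf angle of tag_c, rad: 0 = leaf leans to -x (to the robot), the whole tag seen from above is red; 0.96 = upright; 1.92 = leans to +x (to the bin), all green. Stops at 0 and 1.92, in both resting 35 degrees above level. A push of about 1 N on the free edge towards the other side, level or rising, tips it up; past upright it falls over by itself and stays.
- leaf_c_edge (a point): Middle of the 6 mm bead on the free edge of tag_c's leaf, 53 mm from the hinge; moves with the leaf, which is 70 mm wide (y), 56 mm long, 3 mm thick, 20 g, slippery plastic. At rest the edge is 46 mm out from the hinge line, 32 mm above it. The holder's wings under it end 30 mm out and 15 mm above the hinge line, so the leaf's outer part stands free.
- tag_d: Flip tag fixed on the tray in front of one bin (which one varies; all four are alike): dark sheet-metal holder 76 mm wide with one hinged leaf. Origin: centre of its underside, on the tray top, 8 mm above the bench. Its x points away from the robot to its own bin, centre 166 mm along it; y runs along the row; z up. The hinge pin lies along y, 30 mm above the origin.
- leaf_d (a joint): Leaf angle of tag_d, rad: 0 = leaf leans to -x (to the robot), the whole tag seen from above is red; 0.96 = upright; 1.92 = leans to +x (to the bin), all green. Stops at 0 and 1.92, in both resting 35 degrees above level. A push of about 1 N on the free edge towards the other side, level or rising, tips it up; past upright it falls over by itself and stays.
- leaf_d_edge (a point): Middle of the 6 mm bead on the free edge of tag_d's leaf, 53 mm from the hinge; moves with the leaf, which is 70 mm wide (y), 56 mm long, 3 mm thick, 20 g, slippery plastic. At rest the edge is 46 mm out from the hinge line, 32 mm above it. The holder's wings under it end 30 mm out and 15 mm above the hinge line, so the leaf's outer part stands free.
- bin_full_1_center (a point): Full blue plastic stock bin, loose on the tray, 120 (x, away from the robot) x 95 x 60 mm with a cut-away 30 mm front wall; heaped with turned metal bushings. The point is its centre, half-way up. Bins stand side by side at 105 mm pitch, fronts 106 mm beyond the hinge line; which bin stands where varies.
- bin_full_2_center (a point): Full blue plastic stock bin, loose on the tray, 120 (x, away from the robot) x 95 x 60 mm with a cut-away 30 mm front wall; heaped with turned metal bushings. The point is its centre, half-way up. Bins stand side by side at 105 mm pitch, fronts 106 mm beyond the hinge line; which bin stands where varies.
- bin_empty_1_center (a point): Empty blue plastic stock bin, loose on the tray, 120 (x, away from the robot) x 95 x 60 mm with a cut-away 30 mm front wall; nothing in it, its blue floor shows. The point is its centre, half-way up. Bins stand side by side at 105 mm pitch, fronts 106 mm beyond the hinge line; which bin stands where varies.
- bin_empty_2_center (a point): Empty blue plastic stock bin, loose on the tray, 120 (x, away from the robot) x 95 x 60 mm with a cut-away 30 mm front wall; nothing in it, its blue floor shows. The point is its centre, half-way up. Bins stand side by side at 105 mm pitch, fronts 106 mm beyond the hinge line; which bin stands where varies.
- sample_center (a point): Bystander: loose stepped steel turned part, 30 mm across, 40 mm tall, standing on the tray at the right-hand (-y) end of the tag row, about 80 mm beyond the last tag's centre. The point is its centre, half-way up.
- ring_gauge_center (a point): Bystander: loose steel ring gauge lying flat on the bench to the left of the tray, 64 mm across, 22 mm tall. The point is its centre, half-way up.
- cleaner_center (a point): Bystander: white cleaner bottle with a blue cap, loose on the bench to the right of the tray, 52 mm across, 115 mm tall. The point is its centre, half-way up.

How it is judged (in metres and radians):
At the end, for the whole second after the job is handed in: The leaf of the tag in front of each full bin leans fully back with green showing (within 0.1 rad of its stop), that of each empty bin leans fully forward with red showing (within 0.1 rad), and all leaves are at rest (((horizontal distance between tag_a and bin_full_1_center below 0.18 m and value of joint leaf_a above 1.82 rad) or (horizontal distance between tag_b and bin_full_1_center below 0.18 m and value of joint leaf_b above 1.82 rad) or (horizontal distance between tag_c and bin_full_1_center below 0.18 m and value of joint leaf_c above 1.82 rad) or (horizontal distance between tag_d and bin_full_1_center below 0.18 m and value of joint leaf_d above 1.82 rad)) and ((horizontal distance between tag_a and bin_full_2_center below 0.18 m and value of joint leaf_a above 1.82 rad) or (horizontal distance between tag_b and bin_full_2_center below 0.18 m and value of joint leaf_b above 1.82 rad) or (horizontal distance between tag_c and bin_full_2_center below 0.18 m and value of joint leaf_c above 1.82 rad) or (horizontal distance between tag_d and bin_full_2_center below 0.18 m and value of joint leaf_d above 1.82 rad)) and ((horizontal distance between tag_a and bin_empty_1_center below 0.18 m and value of joint leaf_a below 0.1 rad) or (horizontal distance between tag_b and bin_empty_1_center below 0.18 m and value of joint leaf_b below 0.1 rad) or (horizontal distance between tag_c and bin_empty_1_center below 0.18 m and value of joint leaf_c below 0.1 rad) or (horizontal distance between tag_d and bin_empty_1_center below 0.18 m and value of joint leaf_d below 0.1 rad)) and ((horizontal distance between tag_a and bin_empty_2_center below 0.18 m and value of joint leaf_a below 0.1 rad) or (horizontal distance between tag_b and bin_empty_2_center below 0.18 m and value of joint leaf_b below 0.1 rad) or (horizontal distance between tag_c and bin_empty_2_center below 0.18 m and value of joint leaf_c below 0.1 rad) or (horizontal distance between tag_d and bin_empty_2_center below 0.18 m and value of joint leaf_d below 0.1 rad)) and velocity of joint leaf_a between -0.05 and 0.05 rad/s and velocity of joint leaf_b between -0.05 and 0.05 rad/s and velocity of joint leaf_c between -0.05 and 0.05 rad/s and velocity of joint leaf_d between -0.05 and 0.05 rad/s); the robot touches nothing.
It fails at once if the tag of an empty bin that already shows red is turned past upright (((horizontal distance between tag_b and bin_empty_1_center below 0.18 m or horizontal distance between tag_b and bin_empty_2_center below 0.18 m) and value of joint leaf_b above 1.1 rad) or ((horizontal distance between tag_c and bin_empty_1_center below 0.18 m or horizontal distance between tag_c and bin_empty_2_center below 0.18 m) and value of joint leaf_c above 1.1 rad) or ((horizontal distance between tag_d and bin_empty_1_center below 0.18 m or horizontal distance between tag_d and bin_empty_2_center below 0.18 m) and value of joint leaf_d above 1.1 rad)).
It fails at once if a tag is pressed or squeezed with more than 15 N (contact force between any of tag_a, tag_b, tag_c, tag_d and anything else above 15 N).
It fails at once if a bin is lifted or shifted by more than 15 mm (distance of any of bin_full_1_center, bin_full_2_center, bin_empty_1_center, bin_empty_2_center from where it was at the start of the episode above 0.015 m).
It fails at once if the sample part, the ring gauge or the bottle is lifted, knocked or shifted by more than 15 mm (distance of any of sample_center, ring_gauge_center, cleaner_center from where it was at the start of the episode above 0.015 m).
It also fails if it takes over 48 s, if anything falls off the work surface, if the arm or the gripper's body presses on something with over 40 N, if the wrist force passes 120 N, or if a joint passes its speed limit or range.

### The arm

A 6-joint arm with a two-finger parallel gripper is mounted at the origin on the work surface. World frame = base frame: x ahead of the robot, y to its left, z up, the work surface at z = 0. Lengths are in mm, angles in degrees, forces in N, time in s.
With the tool pointing down it reaches from about 325 to 775 mm from the base axis. Payload 5.5 kg.
Tool frame: the origin (TCP) lies midway between the tips of the shut fingers; the grasp point (between the pads) lies 19 mm behind it; z points along the fingers, y is the line along which they close (so a half turn about z gives the same grasp; the last joint's range is limited). The gripper opens to 88 mm and grips with 3 to 60 N. Pads are 20 mm wide; open, the fingers measure 115 mm over their backs; the gripper's body (75 mm by 178 mm) begins 61 mm behind the grasp point.
Start: joints at [-76.129, 5.22, 70.514, -0, 104.267, -3.249], TCP at [176.624, -573.429, 222.631] pointing down, gripper open.
Joint ranges: [-164.24, 164.24], [-49.07, 125.15], [9.68, 141.18], [-86.29, 266.29], [3.28, 154.24], [-151.56, 151.56]. Speed limits (degrees/s): [147.25, 147.25, 172.46, 180, 180, 180].

### API

Orientations are given as a 3x3 rotation matrix whose columns are the frame's x, y, z axes.
In Python, from station import manip, imaging gives the robot as it stands. The module is installed in compiled form; this text tells all that it offers. Calls block until the motion is done:
- manip.move_to(position, orientation): joint-space move of the TCP to a pose.
- manip.line_to(position, v=150, rot=None, stop_force=None): straight line of the TCP; rot=None keeps the orientation; v is the mean speed in mm/s. With stop_force (N) it stops when the force on the tool has changed by that much, and returns True; else False.
- manip.set_joints(angles): joint-space move.
- manip.move_gripper(opening): opening from 0.0 (shut) to 1.0 (fully open); the grip force is fixed at half the most; returns when the fingers have stopped.
- manip.wait(seconds).
- manip.solve_ik(position, orientation): joint angles nearest the present ones, or None.
- imaging.camera(name): name is "side" or "top" or "wrist"; returns a dict with "image" (400x640x3 uint8, red, green, blue), "intrinsics" (3x3 intrinsics, pixels), "dist_coeffs" ([k1, k2, p1, p2, k3] as OpenCV has them; the pictures are not rectified), "extrinsics" (4x4, takes a point from camera to world coordinates); the wrist camera has in their place "hand_eye" (4x4, takes a point from camera to tool coordinates, whose origin is the TCP and whose axes are the flange's). Camera axes: x right, y down, z forward; pixel columns grow to the right and rows downward; lengths in mm; the calibration is good to about 2 mm. A picture is of the moment at which its call begins: read the wrist's pose just before it. There is no depth.
A pose or a line that the arm cannot do raises manip.Unreachable and nothing moves.
- manip.sign_off(): hands the job in; it is judged then, once.
Trained networks look in the newest picture that a camera, given by its name, has taken for a name from the list of things; names that differ only in an ending like _2 or _b are one class to them, and where a whole thing is asked for, a point or a joint stands for the part that bears it (a point fixed in the world has none). Each returns a list of dicts, best first, with "p" (0 to 1); they miss things now and then, are a little off and sometimes report something else, mostly with a low value. They report only what shows in the picture. A call takes as long as a camera call.
- imaging.look_for(camera, target): "bbox" ([left, top, right, bottom] in pixels, round what is visible of it).
Readings, each from a call of its own:
- manip.read_time(): time.
- manip.read_qpos(): joint angles.
- manip.read_qvel(): joint speeds.
- manip.read_tau(): joint torques, N m.
- manip.read_tcp_pos(): TCP position.
- manip.read_eef_rot(): TCP orientation.
- manip.read_force(): force on the tool from outside, world axes, zero at the start.
- manip.read_torque(): the same for the moment, N m.
- manip.read_finger_gap(): opening from 0.0 (shut) to 1.0 (fully open).
- manip.read_gripper_force(): force on a finger pad.
Only numpy, scipy, OpenCV 4.12 (cv2) and the standard library are available. Lean on these libraries where they do the work, as an engineer would, in place of code of your own. Each camera call takes 0.05 s, during which the arm holds its last target. There are 200 camera calls.

## Working session

There is one attempt and no reset: what is moved stays moved. The work goes in short steps, each a Python script; the robot and the scene stay as the last script left them, time stands still between calls to the robot, and variables do not carry over. Pictures are saved under pics/ and viewed, at most 10 in all, crops included, and the job is handed in when it is done.

```bash
mkdir -p pics
python3 - <<'E'
from station import manip, imaging
import cv2,json,numpy as np
for c in ("top","side"):
    d=imaging.camera(c); cv2.imwrite(f"pics/{c}0.png",d["image"][:,:,::-1])
    np.savez(c+"0.npz",**{k:np.array(v) for k,v in d.items()})
    print(c,np.round(d["extrinsics"],3).tolist(),np.round(d["intrinsics"],1).tolist(),d["dist_coeffs"])
    for t in ("tag_a","leaf_a","bin_full_1_center","bin_empty_1_center","sample_center"):
        print(t,[(np.round(x["bbox"]).astype(int).tolist(),round(x["p"],2)) for x in imaging.look_for(c,t)])
print(manip.read_time())
E
```

```text
top [[0.022, -0.99, 0.14, 439.417], [-1.0, -0.024, -0.011, -7.155], [0.015, -0.14, -0.99, 1236.968], [0.0, 0.0, 0.0, 1.0]] [[413.8, 0.0, 321.7], [0.0, 413.8, 192.0], [0.0, 0.0, 1.0]] [-0.00325371  0.          0.          0.          0.        ]
tag_a [([352, 199, 382, 228], 0.91), ([242, 194, 274, 220], 0.71), ([280, 199, 307, 225], 0.66), ([312, 203, 342, 230], 0.6)]
leaf_a [([350, 201, 380, 223], 0.78), ([279, 202, 304, 219], 0.65), ([316, 213, 338, 231], 0.64), ([241, 201, 269, 220], 0.6)]
bin_full_1_center [([286, 128, 321, 176], 0.8), ([279, 199, 307, 221], 0.44)]
bin_empty_1_center [([350, 137, 393, 186], 0.74)]
sample_center []
side [[0.998, -0.03, 0.052, 491.007], [-0.058, -0.684, 0.727, -1148.619], [0.013, -0.728, -0.685, 1141.776], [0.0, 0.0, 0.0, 1.0]] [[499.2, 0.0, 318.4], [0.0, 499.2, 200.1], [0.0, 0.0, 1.0]] [0.01612586 0.         0.         0.         0.        ]
tag_a [([299, 226, 327, 258], 0.89), ([299, 160, 326, 186], 0.76), ([297, 200, 322, 230], 0.66), ([300, 180, 323, 210], 0.64), ([306, 259, 311, 271], 0.32)]
leaf_a [([308, 225, 327, 250], 0.83), ([296, 200, 315, 222], 0.61), ([301, 156, 315, 180], 0.54), ([300, 180, 319, 198], 0.46)]
bin_full_1_center [([351, 178, 385, 200], 0.63)]
bin_empty_1_center [([347, 224, 391, 262], 0.68)]
sample_center [([307, 259, 314, 272], 0.66), ([300, 182, 315, 198], 0.33)]
0.6
```

View pics/top0.png

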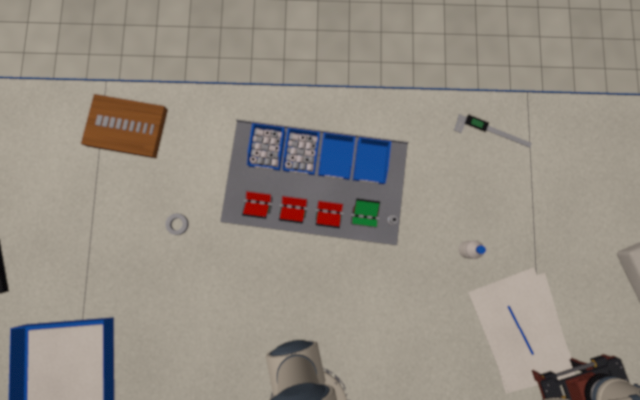

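View pics/side0.png

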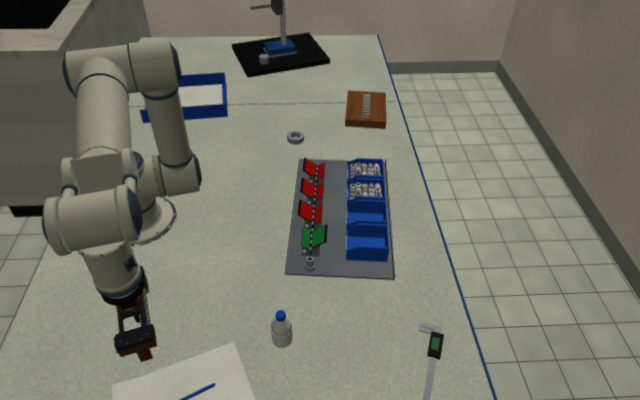

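The bins from left to right are full, full, empty, empty, and the tags read red, red, red, green at px ≈ (258,204), (293,209), (329,214), (366,213). Tags 1, 2 and 4 must be flipped. I'll take a closer look with the wrist camera from above.

```bash
cat > h.py <<'E'
import numpy as np,cv2
def ray(px,K,D,T,z):
    n=cv2.undistortPoints(np.array(px,float).reshape(-1,1,2),K,D).reshape(-1,2)
    d=np.c_[n,np.ones(len(n))]@T[:3,:3].T; o=T[:3,3]
    return o+d*((z-o[2])/d[:,2])[:,None]
def Rdown(yaw):  # tool z down, tool y along (cos(yaw+90)) flipped
    c,s=np.cos(yaw),np.sin(yaw)
    return np.array([[c,s,0],[s,-c,0],[0,0,-1.]])
E
python3 - <<'E'
from station import manip, imaging
from h import *
d=np.load("top0.npz")
P=ray([(258,202),(294,208),(330,214),(366,213)],d["intrinsics"],d["dist_coeffs"],d["extrinsics"],38)
print(P.round())
C=ray([(238,121),(407,142),(397,244),(221,222)],d["intrinsics"],d["dist_coeffs"],d["extrinsics"],8);print(C.round())
c=P.mean(0); e=P[0]-P[2]; yaw=np.arctan2(-e[0],e[1]); print(np.degrees(yaw))
manip.move_gripper(0)
p=[c[0]-30,c[1],360]
for y in (yaw,yaw+np.pi/2,yaw-np.pi/2,yaw+np.pi):
    q=manip.solve_ik(p,Rdown(y)); print(None if q is None else np.round(q))
manip.move_to(p,Rdown(yaw))
R=manip.read_eef_rot();t=manip.read_tcp_pos()
w=imaging.camera("wrist"); cv2.imwrite("pics/w0.png",w["image"][:,:,::-1])
T=np.eye(4);T[:3,:3]=R;T[:3,3]=t
np.savez("w0.npz",intrinsics=w["intrinsics"],dist_coeffs=w["dist_coeffs"],extrinsics=T@np.array(w["hand_eye"]),image=w["image"])
print(np.round(w["hand_eye"],2),manip.read_time())
for n in ("tag_a","leaf_a","sample_center"): print(n,[(np.round(x["bbox"]).astype(int).tolist(),round(x["p"],2)) for x in imaging.look_for("wrist",n)])
E
```

```text
[[ 576.  164.   38.]
 [ 561.   59.   38.]
 [ 546.  -46.   38.]
 [ 551. -151.   38.]]
[[ 828.  240.    8.]
 [ 775. -279.    8.]
 [ 464. -247.    8.]
 [ 517.  275.    8.]]
-8.17115688532234
[ -3.  -2.  63.  -0. 118.  95.]
[ -3.  -2.  63.  -0. 118.   5.]
None
[ -3.  -2.  63.  -0. 118. -85.]
[[  -0.     -0.97   -0.25   67.38]
 [   1.     -0.      0.     -0.67]
 [  -0.     -0.25    0.97 -161.77]
 [   0.      0.      0.      1.  ]] 4.45
tag_a [([318, 131, 369, 183], 0.9), ([385, 117, 439, 165], 0.79), ([260, 135, 307, 182], 0.75), ([192, 138, 246, 187], 0.72), ([324, 148, 369, 181], 0.52)]
leaf_a [([324, 148, 370, 180], 0.69), ([261, 148, 305, 185], 0.68), ([196, 152, 241, 184], 0.61), ([387, 116, 437, 153], 0.56)]
sample_center [([446, 140, 468, 157], 0.69)]
```

View pics/w0.png

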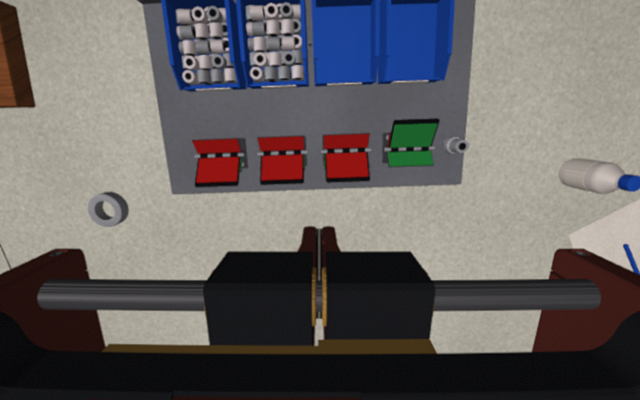

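The wrist view agrees with the top view: three red tags with hinges at px (218,156), (282,153), (346,150.5), and one green at (410,149), in front of bins reading full, full, empty, empty. I'll compute the hinge positions, check them against the top view, and push tag 1.

```bash
cat >> h.py <<'E'
def hinges():
    d=np.load("w0.npz")
    P=ray([(218.5,156),(282,153),(346.5,150.5),(410.5,149)],d["intrinsics"],d["dist_coeffs"],d["extrinsics"],38)
    s=np.array([1.5,.5,-.5,-1.5])*105
    e=(s[:,None]*P).sum(0); e/=np.linalg.norm(e)
    return P,P.mean(0)+s[:,None]*e,np.arctan2(-e[0],e[1])
def push(manip,h,yaw,sgn):
    ex=np.array([np.cos(yaw),np.sin(yaw),0])*sgn; h=np.array([h[0],h[1],0]); R=Rdown(yaw)
    z=lambda a,zz: h+a*ex+[0,0,zz]
    manip.move_to(z(-76,150),R)
    print("down",manip.line_to(z(-76,61),v=120,stop_force=6))
    print("push",manip.line_to(z(2,71),v=60,stop_force=8),manip.read_force().round(1))
    manip.wait(.3)
    manip.line_to(z(-20,110),v=120); manip.line_to(z(-40,150),v=150)
    print(manip.read_time())
E
python3 - <<'E'
from station import manip, imaging
from h import *
P,H,yaw=hinges(); print(P.round(1),H.round(1),np.degrees(yaw))
if np.abs(P-H).max()<6: push(manip,H[0],yaw,1)
w=imaging.camera("top"); cv2.imwrite("pics/t1.png",cv2.resize(w["image"][180:250,220:420,::-1],None,fx=4,fy=4))
E
```

```text
[[ 574.   167.7   38. ]
 [ 563.5   62.2   38. ]
 [ 552.2  -44.    38. ]
 [ 539.5 -149.2   38. ]] [[ 574.3  165.8   38. ]
 [ 563.    61.4   38. ]
 [ 551.6  -43.    38. ]
 [ 540.3 -147.4   38. ]] -6.192474950693015
down False
push False [-0.1  0.6 -0.1]
9.275
```

View pics/t1.png

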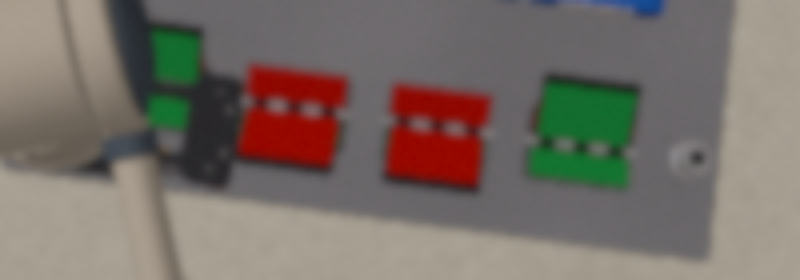

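Tag 1 now shows green on both halves (crop px ≈ (175,60) and (170,110)), and the other tags are unchanged. Next are tags 2 and 4.

Run:
```python
from station import manip, imaging
from h import *
P,H,yaw=hinges()
push(manip,H[1],yaw,1)
t=manip.read_tcp_pos(); manip.line_to([t[0],t[1],190],v=200)
c,s=np.cos(yaw),np.sin(yaw)
manip.move_to([H[3][0]+76*c,H[3][1]+76*s,190],Rdown(yaw))
push(manip,H[3],yaw,-1)
t=manip.read_tcp_pos(); manip.line_to([t[0],t[1],200],v=200)
manip.move_to([H[:,0].mean()-30,H[:,1].mean(),360],Rdown(yaw))
w=imaging.camera("wrist"); cv2.imwrite("pics/w2.png",w["image"][:,:,::-1]); print(manip.read_time())
```

```text
down False
push False [-0.6 -0.8  0.3]
13.4667
down False
push False [-0.8  0.1  0.2]
18.675
20.05
```

View pics/w2.png

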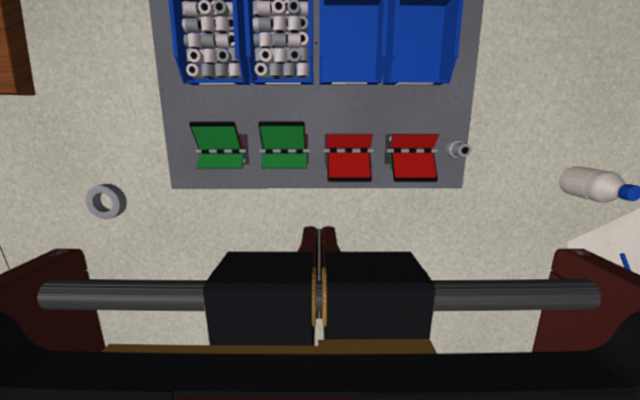

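The tags at px (218,150), (283,148), (349,155), (413,155) now read green, green, red, red, which matches the bins. Nothing else has moved.

```bash
python3 -c "
from station import manip
manip.wait(.5); print(manip.sign_off())"
```

```text
the job is handed in; nothing more can be done
None
```

I flipped the three wrong tags, so the row now reads green, green, red, red to match the full, full, empty, empty bins; nothing else visibly moved, and I handed the job in at about 21 s (no verdict was returned).

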